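Isolate the scroll saw and slacken its blade

ROBOT

A 6-joint arm with a two-finger parallel gripper is mounted at the origin on the work surface. World frame = base frame: x ahead of the robot, y to its left, z up, the work surface at z = 0. Lengths are in mm, angles in rad, forces in N, time in s.
With the tool pointing down it reaches from about 375 to 975 mm from the base axis. Payload 3.8 kg.
Tool frame: the origin (TCP) lies midway between the tips of the shut fingers; the grasp point (between the pads) lies 19 mm behind it; z points along the fingers, y is the line along which they close (so a half turn about z gives the same grasp; the last joint's range is limited). The gripper opens to 85 mm and grips with 20 to 120 N. Pads are 22 mm wide; open, the fingers measure 114 mm over their backs; the gripper's body (76 mm by 85 mm) begins 54 mm behind the grasp point. The pads swing forward as they close: fully open they stand 13 mm farther back than shut.
Start: joints at [1.201, 0.264, 1.604, -0, 1.274, -0.037], TCP at [220.514, 637.959, 231.28] pointing down, gripper open.
Joint ranges: [-2.63, 2.63], [-0.94, 2.18], [0.31, 2.57], [-1.31, 4.45], [0, 2.66], [-2.55, 2.55]. Speed limits (rad/s): [2.57, 2.57, 3.14, 3.14, 3.14, 3.14].

INTERFACE

Orientations are given as a unit quaternion [w, x, y, z].
In Python, from workcell import * gives the robot as it stands.
- The arm moves only by the tool send_rows, never from a script. Its argument "steps" is a list of rows, each an object of numbers: "wx", "wy", "wz": the turn, a rotation vector about the tool's x, y, z in rad; "x", "y", "z": the shift along the tool's x, y, z in mm; "grip": the opening, from 0 (shut) to 1 (fully open). In form: [{"wx": .., "wy": .., "wz": .., "x": .., "y": .., "z": .., "grip": ..}, ...]. A call has exactly 5 rows; each row shifts and turns the commanded pose from where the row before left it, along the tool's axes as they then stand; what a row does not reach is not made up. A row lasts 1/12 s, in which the tool goes at most 41.7 mm and 7.16 degrees, less where a joint would pass 70% of its speed; a pose out of reach is approached as far as the arm can. A call is refused whole if a number of a shift passes 41.7 or a number of a turn 0.125, either way. A call with a gripper value outside its range is refused whole. The fingers move at their own pace and stop on an object; "grip_force" is the grip in N (left out, the last holds). Time passes only in rows, so rows that do not move let the fingers close, or fill a call up. It gives the time, the measured TCP pose, the force, the opening and the grip force at its end, in the units of the state.
- sense(): the state, without advancing time (a new reading comes with each control period).
- snapshot(name): name is "scene" or "top" or "wrist"; returns a dict with "img" (384x512x3 uint8, red, green, blue), "fx", "fy", "cx", "cy" (pixels), "world_from_camera" (4x4, takes a point from camera to world coordinates). Camera axes: x right, y up, looking along -z (the intrinsics and any distortion apply to the point x, -y, -z); pixel columns grow to the right and rows downward; lengths in mm; the calibration is good to about 2 mm. The wrist camera is an equidistant fisheye: a pixel r from the principal point sees the ray r / f radians off the axis. A picture is of the moment at which its call begins. There is no depth.
- close_job(): hands the job in; it is judged then, once.
Trained networks look in the newest picture that a camera, given by its name, has taken for a name from the list of things; names that differ only in an ending like _2 or _b are one class to them, and where a whole thing is asked for, a point or a joint stands for the part that bears it (a point fixed in the world has none). Each returns a list of dicts, best first, with "p" (0 to 1); they miss things now and then, are a little off and sometimes report something else, mostly with a low value. They report only what shows in the picture. A call takes as long as a camera call. They do not tell look-alikes from the thing itself.
- masks_of(thing, camera): "pixels" (384x512 bool, what is visible of it) and "extent" ([left, top, width, height] in pixels, round what is visible of it).
The state is a dict: "clock": time; "joint_positions": joint angles; "dq": joint speeds; "joint_torque": joint torques, N m; "eef_pos": TCP position; "eef_rot": TCP orientation; "ft_force": force on the tool from outside, world axes, zero at the start; "torque": the same for the moment, N m; "grip_width": opening from 0.0 (shut) to 1.0 (fully open); "gripper_force": force on a finger pad.
Only numpy, scipy, OpenCV 4.12 (cv2) and the standard library are available. Lean on these libraries where they do the work, as an engineer would, in place of code of your own. Each camera call takes 0.05 s, during which the arm holds its last target. There are 200 camera calls.

TASK

The scroll saw needs a new blade. First isolate it: push the bar handle of its isolator in until it bottoms, turn it a quarter turn anticlockwise from on to off without forcing it, and let it spring back out so that it is locked off. Then push the blade-tension lever on top of the saw's head all the way over from back to front, so that the blade is slack, and leave everything else on the bench as it is.

Things in the scene. Friction and masses are not known exactly. Their poses are not given: they have to be found in the camera images.
- isolator_box: The saw's isolator: grey enclosure 130 x 96 x 58 mm on a steel bracket (foot 160 x 120 mm), fixed to the bench right of the saw. Its face leans 0.45 rad from level, looking up and towards the robot. Origin on the bench under the bracket's middle; +x away from the operator, +y to his left; face normal (-sin 0.45, 0, cos 0.45), face middle at (-13, 0, 104) mm.
- isolator_grip (a point): On the axis of the isolator's black bar handle: bar 14 mm thick, 56 mm long, 29 mm tall on a disc of 52 mm diameter. Point: mid-bar, 21 mm above the disc, 8 mm below the bar's outer edge, 50 mm from the enclosure's face when out. Axes turn with the handle: +z outward along the turning axis, +y along the bar to its pointer end (a small nose, 34 mm out), x across its flat sides.
- isolator_turn (a joint): Turn of that handle, rad. 1.50 to 1.57 = on (pointer up the slope), 0 = off (pointer to the operator's left), a hard stop. Grows clockwise seen looking at the face, so off is a quarter turn anticlockwise. Handle out: locked by lugs within 0.09 of on or of off; between them it turns only pushed in, dragging with about 0.2 N m, and stays where it is let go.
- isolator_push (a joint): How far that handle is pushed in along its axis, m: 0 = out. It bottoms on a hard floor at 0.0045 to 0.0095 (differs each start) and the lugs come free only over the last 2 mm: press until it is felt to bottom. Spring 6 N at first, 8 to 11 N at the bottom. Let go between on and off it stays in, caught under a ring, and may be regrasped; within 0.09 rad of off it springs out and is locked.
- saw: Scroll saw, fixed to the bench: base 200 x 560 mm, table 250 mm wide with its top 118 mm up, over it a slim arm (44 mm wide, top 204 mm up) with the head at its front end (50 x 50 mm, top 216 mm up). Origin on the bench under the blade; +y runs back along the arm to the rear column (405 mm), +x is the motor side, +z up. It extends from y = -165 to 450 mm.
- lever_pivot (a point): Middle of the tension lever's pivot pin on top of the head, 230 mm above the bench and 26 mm above the arm. Axes as the saw: x along the pin (level, across the arm), +y back along the arm, +z up.
- lever_grip (a point): Middle of the black ball knob, 22 mm in diameter, on the end of the steel tension lever (flat bar 10 mm wide), 70 mm from the pivot. x of this frame runs along the pin.
- tension_lever (a joint): Swing of the tension lever about its pin, rad: 0 = back stop (tensioned), pointing back along the arm and 40 degrees up; 0.87 = upright; 1.745 = front stop (slack), forward and 40 degrees up. A cam spring holds it at either end: about 4 N square to the lever at the ball moves it, or a level push of 6 N on the ball from behind; a light pinch slips. Past upright it snaps to the other stop.
- fan_box: Control of the extraction fan, not to be operated: grey box 85 x 85 x 55 mm with a round black knob on top (42 mm), at the far side between isolator and saw. Origin at the middle of its underside.
- fan_pointer (a point): Pointer mark on the fan control's round knob, 18 mm off its axis, 78 mm above the bench; moves when the knob is turned.
- sheet: Loose copper sheet, 60 x 110 x 4 mm, lying on the saw's table beside the arm. Origin at the middle of its underside.
- hammer: Loose hammer, 280 mm long, lying between isolator and saw, on the side of the robot. Origin under its middle.
- pliers: Loose pliers, 130 mm long, 16 mm high, lying near the robot on the right. Origin on the bench near the joint.
- spool: Loose spool of solder, 52 mm diameter, 46 mm high, standing beyond the isolator. Origin at the middle of its underside.
- jar: Loose glass jar, 64 mm diameter, 85 mm high, standing near the robot on the left. Origin at the middle of its underside.
Things that resemble listed ones, but are neither listed nor needed, are in the scene too. What is shaped like the isolator_box but red is not meant.

How it is judged (in metres and radians):
On the way, in this order (a step that is already met when the one before it is completed fails the run):
1. the isolator is turned off and has sprung out, locked off, while the tension lever is still back (value of joint isolator_turn below 0.12 rad and value of joint isolator_push below 0.002 m and value of joint tension_lever below 0.3 rad), for 0.2 s.
2. the tension lever is flipped over to its front stop (value of joint tension_lever above 1.6 rad), for 0.2 s.
At the end, for the whole second after the job is handed in: The isolator stands within 0.12 rad of off and has sprung out (pushed in less than 2 mm); the saw's tension lever lies at its front stop (past 1.6 rad of 1.745) and is at rest; the loose things are within 25 mm of where they were and the fan's knob is not turned (value of joint isolator_turn below 0.12 rad and value of joint isolator_push below 0.002 m and value of joint tension_lever above 1.6 rad and velocity of joint tension_lever between -0.2 and 0.2 rad/s); the robot touches nothing.
It fails at once if the isolator handle is forced: against its lock or onto its floor with over 60 N (contact force between isolator_push and isolator_box above 60 N).
It fails at once if a loose thing on the bench is shifted by more than 25 mm (distance of any of sheet, hammer, pliers, spool, jar from where it was at the start of the episode above 0.025 m).
It fails at once if the fan's knob is turned (distance of fan_pointer from where it was at the start of the episode above 0.008 m).
It also fails if it takes over 58 s, if anything falls off the work surface, if the arm or the gripper's body presses on something with over 40 N, if the wrist force passes 120 N, or if a joint passes its speed limit or range.

## Working session

There is one attempt and no reset: what is moved stays moved. The work goes in short steps, Python scripts to look and compute and a tool call to move; the robot and the scene stay as the last step left them, time stands still between calls to the robot, and variables do not carry over. Pictures are saved under pics/ and viewed, at most 10 in all, crops included, and the job is handed in when it is done.

Besides the shell and the picture viewer there is one more tool, called as name(argument=value, ...), one argument or row to a line, values as JSON. send_rows: Moves the arm, as the interface text tells. Its arguments: {"type":"object","properties":{"steps":{"type":"array"},"grip_force":{"type":"number"}},"required":["steps"]}

```bash
mkdir -p pics; python3 - <<'E'
from workcell import *
import cv2,numpy as np
s=sense(); print(s)
ims=[]
for n in ["scene","top"]:
    d=snapshot(n); cv2.imwrite(f"pics/{n}0.png",cv2.cvtColor(d["img"],cv2.COLOR_RGB2BGR)); print(n,d["fx"],d["fy"],d["cx"],d["cy"],np.round(d["world_from_camera"],4).tolist(),[k for k in d])
    for t in ["isolator_box","isolator_grip","saw","lever_grip","lever_pivot","fan_box","hammer","pliers","spool","jar","sheet"]:
        print(t,[(round(m["p"],2),[int(v) for v in m["extent"]]) for m in masks_of(t,n)])
E
```

```text
{'clock': 0.0, 'joint_positions': array([ 1.20107444e+00,  2.64769515e-01,  1.60537634e+00, -1.40060889e-05,
        1.27369622e+00, -3.69040800e-02]), 'dq': array([-0.00013131,  0.00110224, -0.00318596,  0.00126738,  0.00046435,
        0.00148836]), 'joint_torque': array([-4.90290688e-05, -5.15085697e+01, -3.67324054e+01,  1.54083118e-04,
        1.25043519e-02,  6.13239550e-06]), 'eef_pos': array([220.27186445, 637.27430429, 229.94973741]), 'eef_rot': array([-2.20540345e-04,  1.65639800e-01,  9.86185678e-01, -1.10289781e-03]), 'ft_force': array([ 0.50172591,  0.30354103, -0.60247112]), 'torque': array([-0.01043716,  0.0122186 , -0.03818195]), 'gripper_force': 0.0, 'grip_width': 0.9937446226157184}
scene 403.4271574783098 403.4271574783098 248.33538760439777 179.5488450903225 [[0.8657, -0.3884, 0.3158, 891.5234], [0.5005, 0.6835, -0.5313, -781.9556], [-0.0095, 0.618, 0.7861, 1148.8216], [0.0, 0.0, 0.0, 1.0]] ['img', 'fx', 'fy', 'cx', 'cy', 'world_from_camera']
isolator_box [(0.79, [82, 273, 52, 73]), (0.6, [121, 183, 52, 70]), (0.59, [187, 236, 58, 75])]
isolator_grip [(0.66, [83, 
[... 622 characters left out ...]
 -134.0504], [-0.0075, 0.0461, 0.9989, 1872.6111], [0.0, 0.0, 0.0, 1.0]] ['img', 'fx', 'fy', 'cx', 'cy', 'world_from_camera']
isolator_box [(0.92, [288, 238, 44, 45]), (0.6, [301, 160, 45, 49]), (0.6, [360, 217, 46, 48])]
isolator_grip [(0.75, [314, 177, 16, 20]), (0.75, [300, 265, 17, 12]), (0.45, [376, 241, 13, 17])]
saw [(0.64, [49, 108, 179, 88])]
lever_grip [(0.59, [158, 150, 23, 11]), (0.46, [224, 205, 72, 22])]
lever_pivot [(0.87, [49, 110, 175, 87]), (0.49, [270, 122, 9, 14])]
fan_box [(0.73, [264, 118, 30, 31])]
hammer [(0.85, [223, 205, 74, 20])]
pliers [(0.42, [268, 225, 18, 8])]
spool [(0.42, [302, 130, 13, 14])]
jar [(0.82, [129, 229, 23, 12])]
sheet [(0.75, [136, 169, 33, 24])]
```

```bash
python3 - <<'E'
import cv2
a=cv2.imread("pics/scene0.png")[40:360,60:420]; cv2.imwrite("pics/a.png",cv2.resize(a,None,fx=1.85,fy=1.85,interpolation=cv2.INTER_CUBIC))
a=cv2.imread("pics/top0.png")[90:300,40:420]; cv2.imwrite("pics/b.png",cv2.resize(a,None,fx=2.1,fy=2.1,interpolation=cv2.INTER_CUBIC))
E
```

```text
(no output)
```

View pics/a.png

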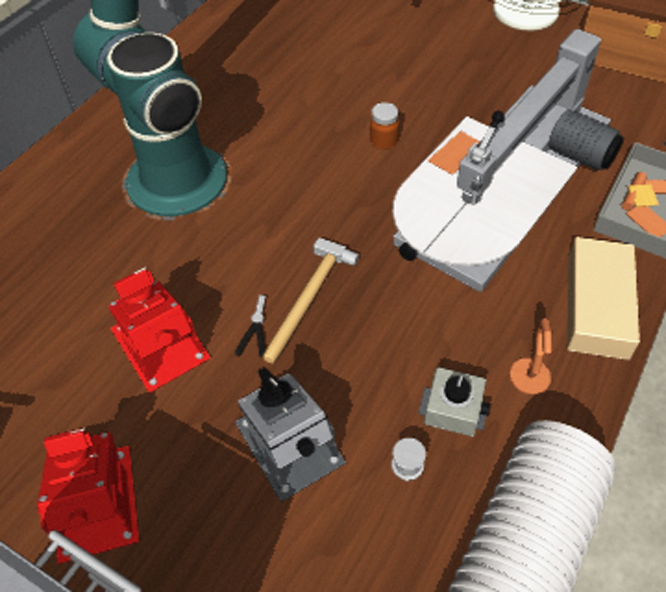

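View pics/b.png

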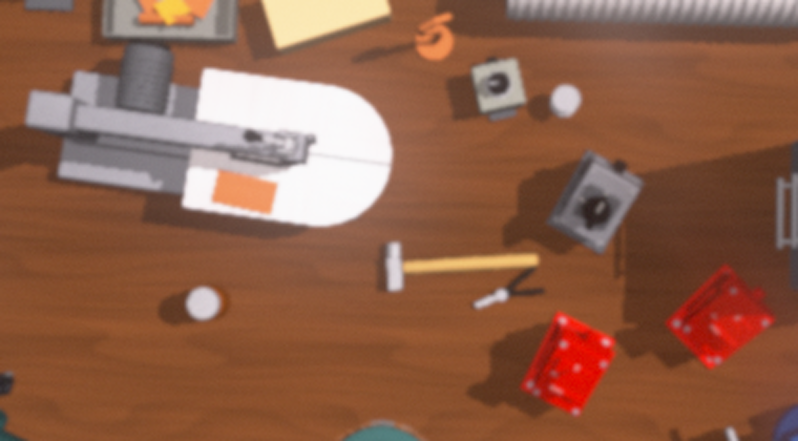

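Scene: grey isolator at scene px ≈(210,275) / top px (322,187), between the red decoys to its right and the saw; lever ball at scene (330,103) / top (160,154), pointing back. Next I triangulate.

```bash
cat > h.py <<'E'
from workcell import *
import cv2,numpy as np
from scipy.optimize import least_squares
from scipy.spatial.transform import Rotation as R
def save(d,f,crop=None,s=1):
    a=cv2.cvtColor(d["img"],cv2.COLOR_RGB2BGR)
    if crop: a=a[crop[1]:crop[3],crop[0]:crop[2]]
    cv2.imwrite(f,cv2.resize(a,None,fx=s,fy=s,interpolation=cv2.INTER_CUBIC))
def proj(d,P,fish=False):
    T=np.linalg.inv(np.array(d["world_from_camera"])); P=np.atleast_2d(P)
    c=P@T[:3,:3].T+T[:3,3]; x,y,z=c[:,0],-c[:,1],-c[:,2]
    if fish:
        r=np.hypot(x,y); k=np.arctan2(r,z)/np.maximum(r,1e-9)
    else: k=1/z
    return np.c_[d["cx"]+d["fx"]*x*k,d["cy"]+d["fy"]*y*k]
def ray(d,uv,fish=False):
    a=(uv[0]-d["cx"])/d["fx"];b=(uv[1]-d["cy"])/d["fy"]
    if fish:
        r=np.hypot(a,b); v=np.array([a/r*np.sin(r),b/r*np.sin(r),np.cos(r)])
    else: v=np.array([a,b,1.])
    T=np.array(d["world_from_camera"]); v=T[:3,:3]@(v*[1,-1,-1]); return T[:3,3],v/np.linalg.norm(v)
def atz(d,uv,z,fish=False):
    o,v=ray(d,uv,fish); return o+v*(z-o[2])/v[2]
def tri(rs):
    A=sum(np.eye(3)-np.outer(v,v) for o,v in rs); b=sum((np.eye(3)-np.outer(v,v))@o for o,v in rs)
    return np.linalg.solve(A,b)
def tool(): s=sense(); q=s["eef_rot"]; return s["eef_pos"],R.from_quat([q[1],q[2],q[3],q[0]])
E
python3 - <<'E'
from h import *
s=snapshot("scene");t=snapshot("top");w=snapshot("wrist")
save(w,"pics/w0.png",None,1.5)
print(w["fx"],w["cx"],w["cy"],np.round(w["world_from_camera"],3).tolist())
def c(thing,cam,i=0):
    m=masks_of(thing,cam)[i]["pixels"]; y,x=np.nonzero(m); return x.mean(),y.mean()
def near(thing,cam,uv):
    b=[]
    for m in masks_of(thing,cam):
        y,x=np.nonzero(m["pixels"]); b.append((np.hypot(x.mean()-uv[0],y.mean()-uv[1]),x.mean(),y.mean()))
    return min(b)[1:]
g=tri([ray(s,near("isolator_grip","scene",(209,247))),ray(t,near("isolator_grip","top",(322,187)))]);print("grip",g)
g=tri([ray(s,(330,103)),ray(t,(160,154))]);print("ball",g)
for n in ["fan_box","hammer","pliers","spool","jar","sheet"]:
    print(n,atz(t,c(n,"top"),120 if n=="sheet" else 20).round())
# isolator enclosure top corners in top image
for uv in [(592,152),(643,183),(600,253),(548,220)]:
    print(atz(t,(40+uv[0]/2.1,90+uv[1]/2.1),100).round())
print([ (m["p"],m["extent"]) for m in masks_of("lever_grip","wrist")])
E
```

```text
297.3186396354542 257.26424177531993 191.47912659391645 [[0.326, -0.909, -0.258, 154.44], [0.945, 0.314, 0.09, 660.111], [-0.001, -0.273, 0.962, 372.258], [0.0, 0.0, 0.0, 1.0]]
grip [ 509.82625321 -370.51225907  134.04946293]
ball [611.73849106 206.4036513  278.08299604]
fan_box [ 746. -197.   20.]
hammer [ 411. -115.   20.]
pliers [ 365. -225.   20.]
spool [ 725. -324.   20.]
jar [329. 333.  20.]
sheet [529. 251. 120.]
[ 617. -367.  100.]
[ 564. -459.  100.]
[ 437. -385.  100.]
[ 493. -291.  100.]
[]
```

View pics/w0.png

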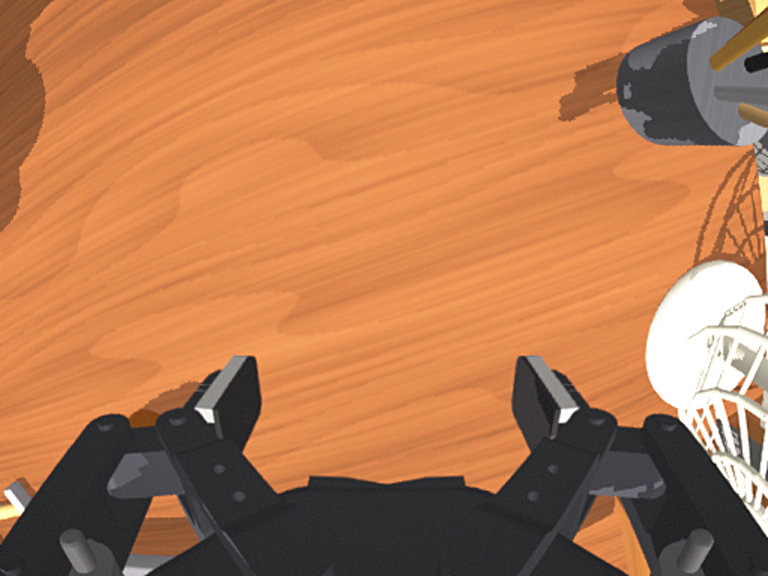

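Triangulated ball height is 278 (expected 275), and the isolator sits at about (510,-370) with yaw ≈ -0.55. I'm planning the swing to a viewing pose over it.

```bash
cat >> h.py <<'E'
def Riso(yaw,phi=0): # grasp orientation; phi = wz turn after grasp
    c,s=np.cos(.45),np.sin(.45)
    M=np.array([[c,0,s],[0,-1,0],[s,0,-c]])
    return R.from_euler('z',yaw)*R.from_matrix(M)*R.from_euler('z',phi)
def rows(poses,p0=None,R0=None,nd=1):
    """poses: list of (p,Rot). tool-frame deltas, shift in axes before the row's turn; rounding errors carried"""
    if p0 is None: p0,R0=tool()
    p,r=np.array(p0),R0; out=[]
    for q,Q in poses:
        d=np.round(r.inv().apply(np.array(q)-p),nd); w=np.round((r.inv()*Q).as_rotvec(),3)
        p=p+r.apply(d); r=r*R.from_rotvec(w); out.append(list(w)+list(d))
    for i in range(0,len(out),5):
        print([dict(zip(("wx","wy","wz","x","y","z"),[round(float(v),3) for v in o])) for o in out[i:i+5]])
E
python3 - <<'E'
from h import *
p,r=tool(); yaw=-.56
n=R.from_euler('z',yaw).apply([-np.sin(.45),0,np.cos(.45)])
tgt=np.array([510,-370,145])+150*n; N=30
a0,a1=np.arctan2(p[1],p[0]),np.arctan2(tgt[1],tgt[0]); r0,r1=np.hypot(*p[:2]),np.hypot(*tgt[:2])
y0=np.arctan2(*r.as_matrix()[[1,0],1]); y1=yaw-np.pi/2
poses=[]
for i in range(1,N+1):
    f=i/N; a=a0+(a1-a0)*f; rr=r0+(r1-r0)*f
    z=min(p[2]+i*20,360) if f<.8 else 360+(tgt[2]-360)*(f-.8)/.2
    tilt=.45*f; ya=y0+(y1-y0)*f   # y1-y0 about -3.35
    # heading h: tilt in direction of heading
    h=yaw
    Q=R.from_rotvec(tilt*np.array([np.sin(h),-np.cos(h),0]))*R.from_euler('z',ya)*R.from_matrix(np.array([[0,1,0],[1,0,0],[0,0,-1.]]).T)
    # base: x=(0,1,0)->ensure y axis along x world
    poses.append((np.array([rr*np.cos(a),rr*np.sin(a),z]),Q))
print(y1-y0, tgt, (poses[-1][1].inv()*Riso(yaw)).magnitude(), (r.inv()*poses[0][1]).as_rotvec())
rows(poses,nd=0)
E
```

```text
-3.3687960797819976 [ 454.72098422 -335.34284676  280.06706535] 1.6900872311124416e-16 [ 0.00259684 -0.01478688  0.11229078]
[{'wx': 0.003, 'wy': -0.015, 'wz': 0.112, 'x': -42.0, 'y': -5.0, 'z': -20.0}, {'wx': 0.001, 'wy': -0.015, 'wz': 0.113, 'x': -42.0, 'y': -3.0, 'z': -19.0}, {'wx': -0.001, 'wy': -0.015, 'wz': 0.112, 'x': -42.0, 'y': -1.0, 'z': -19.0}, {'wx': -0.003, 'wy': -0.014, 'wz': 0.112, 'x': -43.0, 'y': 2.0, 'z': -18.0}, {'wx': -0.004, 'wy': -0.015, 'wz': 0.112, 'x': -42.0, 'y': 3.0, 'z': -18.0}]
[{'wx': -0.006, 'wy': -0.014, 'wz': 0.113, 'x': -42.0, 'y': 6.0, 'z': -17.0}, {'wx': -0.007, 'wy': -0.013, 'wz': 0.112, 'x': -41.0, 'y': 7.0, 'z': -5.0}, {'wx': -0.008, 'wy': -0.012, 'wz': 0.112, 'x': -39.0, 'y': 9.0, 'z': 4.0}, {'wx': -0.01, 'wy': -0.011, 'wz': 0.113, 'x': -39.0, 'y': 11.0, 'z': 5.0}, {'wx': -0.012, 'wy': -0.01, 'wz': 0.112, 'x': -37.0, 'y': 13.0, 'z': 5.0}]
[{'wx': -0.012, 'wy': -0.009, 'wz': 0.112, 'x': -37.0, 'y': 14.0, 'z': 5.0}, {'wx': -0.013, 'wy': -0.007, 'wz': 0.112, 'x': -36.0, 'y': 16.0, 'z': 5.0}, {'wx': -0.014, 'wy': -0.006, 'wz': 0.113, 'x': -35.0, 'y
[... 604 characters left out ...]
y': 28.0, 'z': 4.0}, {'wx': -0.013, 'wy': 0.009, 'wz': 0.112, 'x': -23.0, 'y': 29.0, 'z': 4.0}, {'wx': -0.011, 'wy': 0.01, 'wz': 0.113, 'x': -22.0, 'y': 30.0, 'z': 4.0}, {'wx': -0.01, 'wy': 0.011, 'wz': 0.112, 'x': -20.0, 'y': 31.0, 'z': 2.0}, {'wx': -0.009, 'wy': 0.012, 'wz': 0.112, 'x': -21.0, 'y': 29.0, 'z': 15.0}]
[{'wx': -0.007, 'wy': 0.013, 'wz': 0.113, 'x': -21.0, 'y': 30.0, 'z': 14.0}, {'wx': -0.006, 'wy': 0.014, 'wz': 0.112, 'x': -19.0, 'y': 31.0, 'z': 13.0}, {'wx': -0.004, 'wy': 0.014, 'wz': 0.112, 'x': -17.0, 'y': 32.0, 'z': 12.0}, {'wx': -0.002, 'wy': 0.015, 'wz': 0.112, 'x': -16.0, 'y': 33.0, 'z': 11.0}, {'wx': -0.001, 'wy': 0.015, 'wz': 0.113, 'x': -14.0, 'y': 34.0, 'z': 10.0}]
```

send_rows(
  steps=[
    {"wx":0.003,"wy":-0.015,"wz":0.112,"x":-36,"y":-5,"z":-19,"grip":1},
    {"wx":0.001,"wy":-0.015,"wz":0.113,"x":-36,"y":-3,"z":-19,"grip":1},
    {"wx":-0.001,"wy":-0.015,"wz":0.112,"x":-36,"y":-1,"z":-19,"grip":1},
    {"wx":-0.003,"wy":-0.014,"wz":0.112,"x":-36,"y":2,"z":-18,"grip":1},
    {"wx":-0.004,"wy":-0.015,"wz":0.112,"x":-36,"y":3,"z":-18,"grip":1},
  ],
)

```text
clock: 2.22
eef_pos: [370.2, 540.1, 330.4]
eef_rot: [0.038, 0.434, 0.9, -0.004]
ft_force: [-0.1, 0.3, 0.5]
grip_width: 0.999
gripper_force: 0.0
```

send_rows(
  steps=[
    {"wx":-0.006,"wy":-0.014,"wz":0.113,"x":-36,"y":6,"z":-17,"grip":1},
    {"wx":-0.007,"wy":-0.013,"wz":0.112,"x":-38,"y":7,"z":-5,"grip":1},
    {"wx":-0.008,"wy":-0.012,"wz":0.112,"x":-39,"y":9,"z":4,"grip":1},
    {"wx":-0.01,"wy":-0.011,"wz":0.113,"x":-39,"y":11,"z":5,"grip":1},
    {"wx":-0.012,"wy":-0.01,"wz":0.112,"x":-37,"y":13,"z":5,"grip":1},
  ],
)

```text
clock: 2.63
eef_pos: [492.2, 390.0, 357.4]
eef_rot: [0.074, 0.665, 0.743, 0.013]
ft_force: [1.1, 0.8, 1.0]
grip_width: 0.998
gripper_force: 0.0
```

send_rows(
  steps=[
    {"wx":-0.012,"wy":-0.009,"wz":0.112,"x":-37,"y":14,"z":5,"grip":1},
    {"wx":-0.013,"wy":-0.007,"wz":0.112,"x":-36,"y":16,"z":5,"grip":1},
    {"wx":-0.014,"wy":-0.006,"wz":0.113,"x":-35,"y":18,"z":6,"grip":1},
    {"wx":-0.014,"wy":-0.004,"wz":0.112,"x":-34,"y":19,"z":6,"grip":1},
    {"wx":-0.015,"wy":-0.003,"wz":0.112,"x":-33,"y":20,"z":5,"grip":1},
  ],
)

```text
clock: 3.05
eef_pos: [560.9, 205.3, 357.4]
eef_rot: [0.101, 0.842, 0.527, 0.049]
ft_force: [0.7, 0.2, -0.4]
grip_width: 1.002
gripper_force: 0.0
```

send_rows(
  steps=[
    {"wx":-0.015,"wy":-0.001,"wz":0.113,"x":-31,"y":22,"z":6,"grip":1},
    {"wx":-0.015,"wy":0.001,"wz":0.112,"x":-30,"y":24,"z":6,"grip":1},
    {"wx":-0.015,"wy":0.003,"wz":0.112,"x":-29,"y":24,"z":5,"grip":1},
    {"wx":-0.014,"wy":0.004,"wz":0.113,"x":-28,"y":26,"z":6,"grip":1},
    {"wx":-0.014,"wy":0.006,"wz":0.112,"x":-26,"y":27,"z":5,"grip":1},
  ],
)

```text
clock: 3.47
eef_pos: [570.3, 14.6, 357.1]
eef_rot: [0.111, 0.951, 0.272, 0.1]
ft_force: [0.8, -0.0, 0.8]
grip_width: 1.004
gripper_force: 0.0
```

send_rows(
  steps=[
    {"wx":-0.013,"wy":0.007,"wz":0.112,"x":-24,"y":28,"z":4,"grip":1},
    {"wx":-0.013,"wy":0.009,"wz":0.112,"x":-23,"y":29,"z":4,"grip":1},
    {"wx":-0.011,"wy":0.01,"wz":0.113,"x":-22,"y":30,"z":4,"grip":1},
    {"wx":-0.01,"wy":0.011,"wz":0.112,"x":-20,"y":31,"z":2,"grip":1},
    {"wx":-0.009,"wy":0.012,"wz":0.112,"x":-21,"y":29,"z":15,"grip":1},
  ],
)

```text
clock: 3.88
eef_pos: [523.1, -163.6, 348.0]
eef_rot: [0.1, 0.982, -0.002, 0.162]
ft_force: [0.5, -0.8, -0.4]
grip_width: 0.995
gripper_force: 0.0
```

send_rows(
  steps=[
    {"wx":-0.007,"wy":0.013,"wz":0.113,"x":-21,"y":30,"z":14,"grip":1},
    {"wx":-0.006,"wy":0.014,"wz":0.112,"x":-19,"y":31,"z":13,"grip":1},
    {"wx":-0.004,"wy":0.014,"wz":0.112,"x":-17,"y":32,"z":12,"grip":1},
    {"wx":-0.002,"wy":0.015,"wz":0.112,"x":-16,"y":33,"z":11,"grip":1},
    {"wx":-0.001,"wy":0.015,"wz":0.113,"x":-14,"y":34,"z":10,"grip":1},
  ],
)

```text
clock: 4.3
eef_pos: [422.9, -313.2, 277.2]
eef_rot: [0.062, 0.936, -0.272, 0.215]
ft_force: [1.0, -0.8, -0.4]
grip_width: 1.002
gripper_force: 0.0
```

```bash
python3 - <<'E'
from h import *
w=snapshot("wrist"); save(w,"pics/w1.png",None,1.5)
p,r=tool(); print(p,r.as_matrix().round(3).tolist()); print((r.inv()*Riso(-.56)).as_rotvec(), sense()["joint_positions"])
for t in ["isolator_box","isolator_grip"]: print(t,[(round(m["p"],2),[int(v) for v in m["extent"]]) for m in masks_of(t,"wrist")])
E
```

```text
[ 417.13263064 -316.54418992  272.70040678] [[0.757, -0.544, 0.362], [-0.491, -0.839, -0.234], [0.431, -0.001, -0.902]]
[ 0.00581398  0.0044881  -0.01386915] [-0.7459781  -0.3450013   2.17626618  0.09671654  0.87291929  1.35430379]
isolator_box [(0.94, [407, 122, 104, 117]), (0.66, [211, 74, 90, 133])]
isolator_grip [(0.94, [471, 171, 40, 36]), (0.88, [236, 114, 48, 63])]
```

View pics/w1.png

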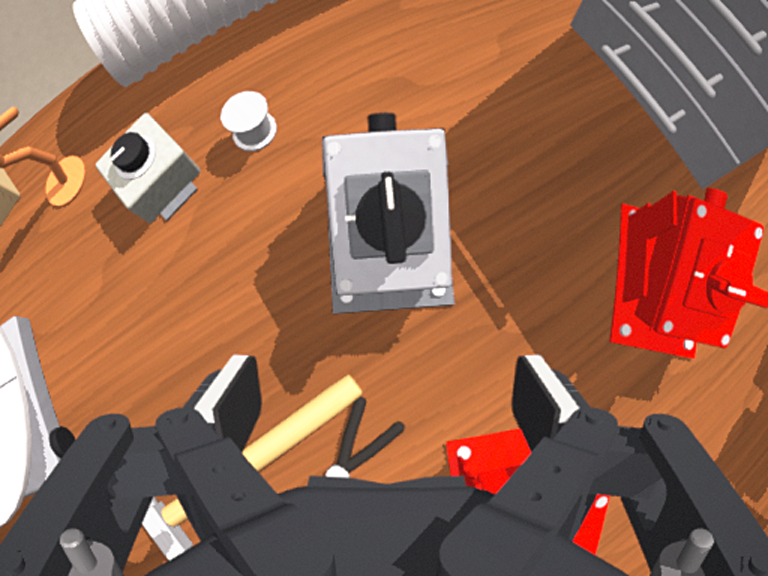

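The wrist view shows the grey isolator face with corners at display px (324,137), (447,128), (452,288) and (332,296). The bar runs from (389,174) to (397,261), pointer up the slope, so it is on. Fitting its pose.

```bash
python3 - <<'E'
from h import *
w=snapshot("wrist"); c,s=np.cos(.45),np.sin(.45)
def F(u,v,h): return np.array([-13+u*c-h*s, v, 104+u*s+h*c])   # u upslope, v left, h out of face
M=np.array([F(65,48,0),F(65,-48,0),F(-65,-48,0),F(-65,48,0),F(34,0,57),F(-28,0,57)])
U=np.array([(324,137),(447,128),(452,288),(332,296),(389,174),(397,262)])/1.5
W=np.array([1,1,1,1,.7,.7])
def world(q): return R.from_euler('z',q[2]).apply(M)+[q[0],q[1],q[3] if len(q)>3 else 0]
f=lambda q:((proj(w,world(q),True)-U)*W[:,None]).ravel()
for q0 in ([500,-370,-.55],[500,-370,-.55,0]):
    o=least_squares(f,q0); print(o.x.round(3)); print(f(o.x).reshape(-1,2).round(1).tolist())
    g=R.from_euler('z',o.x[2]).apply(F(0,0,50))+[o.x[0],o.x[1],0]; print("grip",g)
t=snapshot("top");sc=snapshot("scene")
o=least_squares(f,[500,-370,-.55]).x
for d in (t,sc): 
    print(proj(d,world(o)).round(1).tolist())
E
```

```text
[ 5.27978e+02 -3.84726e+02 -5.06000e-01]
[[-1.2, -1.9], [0.1, -0.2], [0.1, 1.3], [1.7, 0.6], [0.3, -1.4], [-1.2, 1.3]]
grip [ 497.58033069 -367.89131821  149.02235512]
[ 5.29418e+02 -3.85687e+02 -5.06000e-01 -5.07700e+00]
[[-0.6, -1.1], [-0.4, 0.7], [-0.5, 0.6], [2.2, -0.1], [0.3, -1.0], [-1.2, 0.9]]
grip [ 499.0203775  -368.8514215   149.02235512]
[[322.3, 168.4], [344.9, 181.6], [326.7, 209.3], [304.8, 196.5], [327.9, 186.6], [319.1, 200.2]]
[[233.3, 261.4], [202.3, 278.3], [186.2, 254.7], [214.9, 239.9], [207.9, 248.3], [199.7, 238.0]]
```

```bash
cat >> h.py <<'E'
ISO=[528.,-384.7,-.506]
def FW(u,v,h):
    c,s=np.cos(.45),np.sin(.45)
    return R.from_euler('z',ISO[2]).apply([-13+u*c-h*s, v, 104+u*s+h*c])+[ISO[0],ISO[1],0]
E
python3 - <<'E'
from h import *
p,r=tool(); t=FW(0,0,84); Q=Riso(ISO[2]); print(p,t)
rv=(r.inv()*Q).as_rotvec(); N=5
rows([(p+(t-p)*i/N, r*R.from_rotvec(rv*i/N)) for i in range(1,N+1)])
E
```

```text
[ 424.90789989 -311.69753845  278.36467822] [ 484.67037838 -360.69023847  179.6375566 ]
[{'wx': 0.005, 'wy': -0.0, 'wz': -0.009, 'x': 5.2, 'y': 2.0, 'z': 24.5}, {'wx': 0.004, 'wy': -0.001, 'wz': -0.01, 'x': 5.1, 'y': 2.1, 'z': 24.4}, {'wx': 0.005, 'wy': 0.0, 'wz': -0.009, 'x': 5.2, 'y': 2.3, 'z': 24.4}, {'wx': 0.004, 'wy': -0.0, 'wz': -0.01, 'x': 5.2, 'y': 2.5, 'z': 24.4}, {'wx': 0.005, 'wy': -0.0, 'wz': -0.009, 'x': 5.1, 'y': 2.6, 'z': 24.5}]
```

send_rows(
  steps=[
    {"wx":0.005,"wz":-0.01,"x":5,"y":2,"z":25,"grip":1},
    {"wx":0.005,"wz":-0.01,"x":5,"y":2,"z":24,"grip":1},
    {"wx":0.005,"wz":-0.01,"x":5,"y":2,"z":24,"grip":1},
    {"wx":0.005,"wz":-0.01,"x":5,"y":2,"z":24,"grip":1},
    {"wx":0.004,"wz":-0.008,"x":5,"y":3,"z":10,"grip":1},
  ],
)

```text
schema error: expected keys wx, wy, wz, x, y, z, grip
```

send_rows(
  steps=[
    {"x":0},
    {"x":0},
    {"x":0},
    {"x":0},
    {"x":0},
  ],
)

```text
schema error: expected keys wx, wy, wz, x, y, z, grip
```

```bash
python3 - <<'E'
from h import *
w=snapshot("wrist"); save(w,"pics/w2.png",None,1.5); np.save("w2.npy",{k:w[k] for k in w if k!="img"},allow_pickle=True)
print(tool()[0],np.round(w["world_from_camera"],3).tolist())
s=snapshot("wrist");print(tool()[0])
E
```

```text
[ 425.35562619 -311.3710974   278.56007326] [[-0.53, 0.835, -0.149, 423.964], [-0.848, -0.522, 0.094, -312.058], [0.0, 0.176, 0.984, 435.155], [0.0, 0.0, 0.0, 1.0]]
[ 425.5129504  -311.11726033  278.47352312]
```

View pics/w2.png

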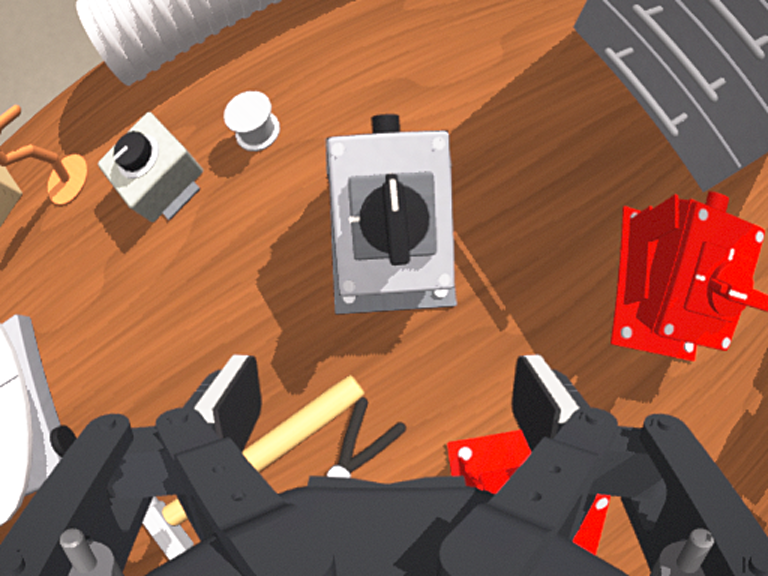

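The settled view shows nearly the same: face corners at (327,139), (450,131), (455,290), (335,297) and bar from (392,176) to (400,264). The move call was refused because every key is required, so I refit first.

```bash
python3 - <<'E'
from h import *
w=np.load("w2.npy",allow_pickle=True).item()
h=__import__("h"); UV=[(65,48,0),(65,-48,0),(-65,-48,0),(-65,48,0),(34,0,57),(-28,0,57)]
U=np.array([(327,139),(450,131),(455,291),(335,297),(392,176),(400,264)])/1.5
def f(q): h.ISO[:]=q; return (proj(w,np.array([FW(*k) for k in UV]),True)-U).ravel()
o=least_squares(f,[500,-370,-.55]); print(o.x.round(3),f(o.x).reshape(-1,2).round(1).tolist(),FW(0,0,50))
open("h.py","a").write(f"ISO[:]={o.x.round(3).tolist()}\n")
p,r=tool(); t=FW(0,0,84); Q=Riso(ISO[2]); print(p,t)
rv=(r.inv()*Q).as_rotvec(); N=5
rows([(p+(t-p)*i/N, r*R.from_rotvec(rv*i/N)) for i in range(1,N+1)])
E
```

```text
[ 5.31186e+02 -3.84351e+02 -5.00000e-01] [[-0.7, -1.5], [-0.1, -0.1], [-0.4, 0.4], [1.8, 0.9], [0.9, -1.6], [-1.4, 1.7]] [ 500.6892575  -367.69635918  149.02235512]
[ 425.5129504  -311.11726033  278.47352312] [ 487.70967444 -360.60835086  179.6375566 ]
[{'wx': 0.005, 'wy': -0.0, 'wz': -0.01, 'x': 5.6, 'y': 1.8, 'z': 24.7}, {'wx': 0.005, 'wy': -0.001, 'wz': -0.011, 'x': 5.6, 'y': 2.0, 'z': 24.6}, {'wx': 0.005, 'wy': 0.0, 'wz': -0.01, 'x': 5.5, 'y': 2.2, 'z': 24.7}, {'wx': 0.005, 'wy': -0.0, 'wz': -0.01, 'x': 5.6, 'y': 2.4, 'z': 24.6}, {'wx': 0.005, 'wy': -0.0, 'wz': -0.01, 'x': 5.5, 'y': 2.5, 'z': 24.7}]
```

send_rows(
  steps=[
    {"wx":0.005,"wy":0,"wz":-0.01,"x":5.6,"y":1.8,"z":24,"grip":1},
    {"wx":0.005,"wy":0,"wz":-0.01,"x":5.6,"y":2,"z":24,"grip":1},
    {"wx":0.005,"wy":0,"wz":-0.01,"x":5.6,"y":2.2,"z":24,"grip":1},
    {"wx":0.005,"wy":0,"wz":-0.01,"x":5.6,"y":2.4,"z":24,"grip":1},
    {"wx":0.005,"wy":0,"wz":-0.01,"x":5.5,"y":2.5,"z":20,"grip":1},
  ],
)

```text
clock: 5.12
eef_pos: [485.6, -358.8, 184.1]
eef_rot: [0.055, 0.945, -0.241, 0.216]
ft_force: [0.4, -0.2, -0.2]
grip_width: 1.001
gripper_force: 0.0
```

send_rows(
  steps=[
    {"wx":0,"wy":0,"wz":0,"x":0,"y":0,"z":0,"grip":0.7},
    {"wx":0,"wy":0,"wz":0,"x":0,"y":0,"z":0,"grip":0.7},
    {"wx":0,"wy":0,"wz":0,"x":0,"y":0,"z":0,"grip":0.7},
    {"wx":0,"wy":0,"wz":0,"x":0,"y":0,"z":0,"grip":0.7},
    {"wx":0,"wy":0,"wz":0,"x":0,"y":0,"z":0,"grip":0.7},
  ],
)

```text
clock: 5.53
eef_pos: [484.0, -359.9, 186.8]
eef_rot: [0.056, 0.944, -0.243, 0.217]
ft_force: [0.8, 0.1, -0.0]
grip_width: 0.7
gripper_force: 0.0
```

```bash
python3 - <<'E'
from h import *
w=snapshot("wrist"); save(w,"pics/w3.png",None,1.5); np.save("w3.npy",{k:w[k] for k in w if k!="img"},allow_pickle=True)
p,r=tool(); print(p, r.inv().apply(FW(0,0,34)-p), (r.inv()*Riso(ISO[2])).as_rotvec())
print("pred bar", (1.5*proj(w,np.array([FW(34,0,58),FW(-28,0,58),FW(28,7,58),FW(28,-7,58)]),True)).round(1).tolist())
print("tool-axis px", (1.5*proj(w,np.array([p+r.apply([0,0,-5]),p+r.apply([0,0,10])]),True)).round(1).tolist())
E
```

```text
[ 483.83615123 -359.99829274  186.62280891] [ 0.14327117 -1.40158566 57.89439294] [ 0.00123685 -0.00237721 -0.00355374]
pred bar [[380.5, 249.6], [381.4, 387.8], [363.2, 264.3], [397.9, 264.2]]
tool-axis px [[383.9, 370.9], [384.0, 352.9]]
```

View pics/w3.png

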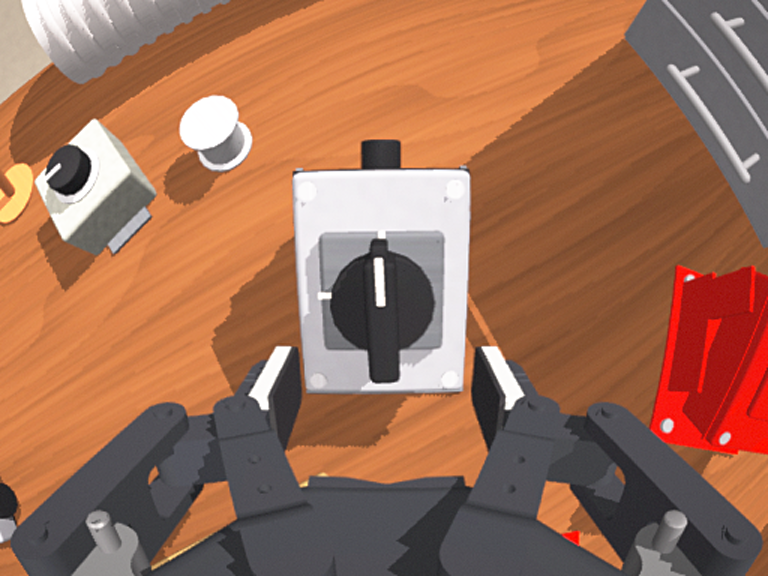

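Bar runs display px (380,239)–(384,382) and the pads stand symmetric about 384. The correction is about 3 mm upslope and -0.03 rad, then descend 56 mm and close.

send_rows(
  steps=[
    {"wx":0,"wy":0,"wz":-0.03,"x":1,"y":-0.5,"z":15,"grip":0.7},
    {"wx":0,"wy":0,"wz":0,"x":1,"y":-0.5,"z":15,"grip":0.7},
    {"wx":0,"wy":0,"wz":0,"x":1,"y":0,"z":13,"grip":0.7},
    {"wx":0,"wy":0,"wz":0,"x":0,"y":0,"z":9,"grip":0.7},
    {"wx":0,"wy":0,"wz":0,"x":0,"y":0,"z":4,"grip":0.7},
  ],
)

```text
clock: 6.0
eef_pos: [507.3, -371.9, 135.0]
eef_rot: [0.058, 0.948, -0.229, 0.215]
ft_force: [-0.8, 0.9, 0.9]
grip_width: 0.696
gripper_force: 0.0
```

send_rows(
  steps=[
    {"wx":0,"wy":0,"wz":0,"x":0,"y":0,"z":0,"grip":0.4},
    {"wx":0,"wy":0,"wz":0,"x":0,"y":0,"z":0,"grip":0.4},
    {"wx":0,"wy":0,"wz":0,"x":0,"y":0,"z":0,"grip":0.3},
    {"wx":0,"wy":0,"wz":0,"x":0,"y":0,"z":0,"grip":0.3},
    {"wx":0,"wy":0,"wz":0,"x":0,"y":0,"z":0,"grip":0.3},
  ],
  grip_force=30,
)

```text
clock: 6.42
eef_pos: [507.8, -372.4, 136.7]
eef_rot: [0.059, 0.947, -0.229, 0.216]
ft_force: [-1.0, -0.1, 0.5]
grip_width: 0.299
gripper_force: 0.0
```

```bash
python3 - <<'E'
from h import *
w=snapshot("wrist"); save(w,"pics/w4.png",(150,120,370,320),2.5)
p,r=tool(); print(p, r.inv().apply(FW(3,0,34)-p), (r.inv()*Riso(ISO[2])).as_rotvec(),r.inv().apply(sense()["ft_force"]))
E
```

```text
[ 507.69901117 -372.3078592   136.49040029] [ 0.93731474 -0.6687743   1.07818077] [ 0.00115914 -0.00088754  0.02571024] [-0.65158273 -0.28617523 -0.72873735]
```

View pics/w4.png

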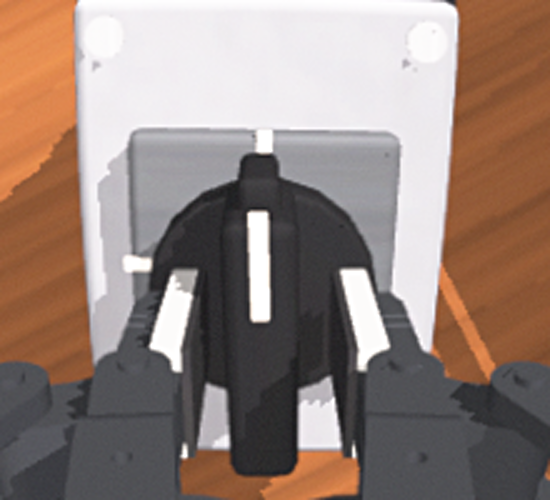

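```bash
python3 - <<'E'
from h import *
w=snapshot("wrist"); p,r=tool()
def show(n,P): print(n,((proj(w,P,True)-[150,120])*2.5).round(0).tolist())
for u in (0,3,6):
    show(u,np.array([FW(u+34,0,50),FW(u+34,0,58),FW(u-28,0,58),FW(u+26,0,29),FW(u,26,29),FW(u,-26,29)]))
show("corners",np.array([FW(65,48,0),FW(65,-48,0)]))
show("tips +-18y, +-11x",np.array([p+r.apply([a,b,0]) for a in (11,-11) for b in (-18,18)]))
E
```

```text
0 [[264.0, 180.0], [264.0, 193.0], [257.0, 488.0], [264.0, 190.0], [143.0, 300.0], [379.0, 305.0]]
3 [[265.0, 164.0], [265.0, 176.0], [257.0, 476.0], [264.0, 176.0], [142.0, 287.0], [380.0, 293.0]]
6 [[265.0, 147.0], [265.0, 158.0], [257.0, 465.0], [265.0, 162.0], [142.0, 275.0], [381.0, 280.0]]
corners [[69.0, -5.0], [467.0, 5.0]]
tips +-18y, +-11x [[177.0, 258.0], [352.0, 259.0], [181.0, 352.0], [347.0, 352.0]]
```

send_rows(
  steps=[
    {"wx":0,"wy":0,"wz":0,"x":1.5,"y":-0.5,"z":1,"grip":0.3},
    {"wx":0,"wy":0,"wz":0,"x":1.5,"y":-0.5,"z":1,"grip":0.25},
    {"wx":0,"wy":0,"wz":0,"x":0,"y":0,"z":0,"grip":0.2},
    {"wx":0,"wy":0,"wz":0,"x":0,"y":0,"z":0,"grip":0.15},
    {"wx":0,"wy":0,"wz":0,"x":0,"y":0,"z":0,"grip":0.1},
  ],
  grip_force=25,
)

```text
clock: 6.93
eef_pos: [511.6, -372.7, 135.4]
eef_rot: [0.058, 0.947, -0.229, 0.215]
ft_force: [2.1, 1.0, 0.6]
grip_width: 0.159
gripper_force: 24.4
```

send_rows(
  steps=[
    {"wx":0,"wy":0,"wz":0,"x":0,"y":0,"z":0,"grip":0},
    {"wx":0,"wy":0,"wz":0,"x":0,"y":0,"z":0,"grip":0},
    {"wx":0,"wy":0,"wz":0,"x":0,"y":0,"z":0,"grip":0},
    {"wx":0,"wy":0,"wz":0,"x":0,"y":0,"z":0,"grip":0},
    {"wx":0,"wy":0,"wz":0,"x":0,"y":0,"z":0,"grip":0},
  ],
  grip_force=40,
)

```text
clock: 7.35
eef_pos: [511.5, -372.7, 135.5]
eef_rot: [0.058, 0.947, -0.229, 0.215]
ft_force: [3.7, 2.4, 0.9]
grip_width: 0.153
gripper_force: 44.7
```

```bash
python3 - <<'E'
from h import *
s=sense();p,r=tool(); print(p, r.inv().apply(FW(3,0,34)-p), (r.inv()*Riso(ISO[2])).as_rotvec(),r.inv().apply(s["ft_force"]),r.inv().apply(s["torque"]),s["grip_width"],s["gripper_force"])
E
```

```text
[ 511.45432594 -372.74006795  135.45384365] [-1.80016733  0.68471321 -1.37886137] [ 0.00061743 -0.00026584  0.02557839] [ 2.39495251 -3.88683324  0.11055992] [ 0.74075622  0.104284   -0.01444804] 0.1529061889099078 44.69804227352142
```

Grasp is good: width 0.153 × 85 = 13 mm, with about 4 N lateral. Pushing in.

send_rows(
  steps=[
    {"wx":0,"wy":0,"wz":0,"x":0,"y":0,"z":1,"grip":0},
    {"wx":0,"wy":0,"wz":0,"x":0,"y":0,"z":1,"grip":0},
    {"wx":0,"wy":0,"wz":0,"x":0,"y":0,"z":1,"grip":0},
    {"wx":0,"wy":0,"wz":0,"x":0,"y":0,"z":1,"grip":0},
    {"wx":0,"wy":0,"wz":0,"x":0,"y":0,"z":0,"grip":0},
  ],
  grip_force=60,
)

```text
clock: 7.77
eef_pos: [512.9, -373.5, 132.3]
eef_rot: [0.058, 0.947, -0.229, 0.215]
ft_force: [-0.3, 5.4, 5.9]
grip_width: 0.147
gripper_force: 63.4
```

```bash
cat > f.py <<'E'
from h import *
s=sense();p,r=tool(); Q=Riso(ISO[2]).inv()
print("iso-frame tool pos vs FW(0,0,34)",Q.apply(p-FW(0,0,34)).round(2),"ang",(Riso(ISO[2]).inv()*r).as_rotvec().round(3),"F",Q.apply(s["ft_force"]).round(1),"T",Q.apply(s["torque"]).round(2),s["grip_width"],s["gripper_force"],s["clock"])
E
python3 f.py
```

```text
iso-frame tool pos vs FW(0,0,34) [ 4.9  -0.72  4.98] ang [-0.001  0.    -0.026] F [ 0.1 -4.6 -6.6] T [ 0.86 -0.28  0.01] 0.14746600775240146 63.357685804367065 7.7667
```

send_rows(
  steps=[
    {"wx":0,"wy":0,"wz":0,"x":0,"y":0,"z":1,"grip":0},
    {"wx":0,"wy":0,"wz":0,"x":0,"y":0,"z":1,"grip":0},
    {"wx":0,"wy":0,"wz":0,"x":0,"y":0,"z":0,"grip":0},
    {"wx":0,"wy":0,"wz":0,"x":0,"y":0,"z":0,"grip":0},
    {"wx":0,"wy":0,"wz":0,"x":0,"y":0,"z":0,"grip":0},
  ],
)

```text
clock: 8.18
eef_pos: [513.6, -373.9, 130.6]
eef_rot: [0.058, 0.947, -0.229, 0.215]
ft_force: [-1.0, 5.9, 7.8]
grip_width: 0.148
gripper_force: 63.5
```

```bash
python3 f.py
```

```text
iso-frame tool pos vs FW(0,0,34) [ 4.91 -0.72  6.81] ang [-0.001  0.    -0.026] F [ 0.1 -4.7 -8.6] T [ 0.83 -0.3   0.01] 0.14772069363845475 63.45272183418274 8.1833
```

send_rows(
  steps=[
    {"wx":0,"wy":0,"wz":0,"x":0,"y":0,"z":0.7,"grip":0},
    {"wx":0,"wy":0,"wz":0,"x":0,"y":0,"z":0.7,"grip":0},
    {"wx":0,"wy":0,"wz":0,"x":0,"y":0,"z":0,"grip":0},
    {"wx":0,"wy":0,"wz":0,"x":0,"y":0,"z":0,"grip":0},
    {"wx":0,"wy":0,"wz":0,"x":0,"y":0,"z":0,"grip":0},
  ],
)

```text
clock: 8.6
eef_pos: [514.1, -374.2, 129.4]
eef_rot: [0.058, 0.948, -0.229, 0.215]
ft_force: [-2.1, 5.5, 7.0]
grip_width: 0.148
gripper_force: 63.5
```

```bash
python3 f.py
```

```text
iso-frame tool pos vs FW(0,0,34) [ 4.9  -0.75  8.15] ang [-0.001  0.    -0.026] F [-1.  -3.8 -8.3] T [ 0.93 -0.41 -0.04] 0.1476367693935067 63.54321241378784 8.6
```

send_rows(
  steps=[
    {"wx":0,"wy":0,"wz":0,"x":0,"y":0,"z":0.7,"grip":0},
    {"wx":0,"wy":0,"wz":0,"x":0,"y":0,"z":0.7,"grip":0},
    {"wx":0,"wy":0,"wz":0,"x":0,"y":0,"z":0,"grip":0},
    {"wx":0,"wy":0,"wz":0,"x":0,"y":0,"z":0,"grip":0},
    {"wx":0,"wy":0,"wz":0,"x":0,"y":0,"z":0,"grip":0},
  ],
)

```text
clock: 9.02
eef_pos: [514.7, -374.5, 128.2]
eef_rot: [0.058, 0.948, -0.229, 0.215]
ft_force: [-2.0, 5.9, 7.5]
grip_width: 0.154
gripper_force: 63.6
```

```bash
python3 f.py
```

```text
iso-frame tool pos vs FW(0,0,34) [ 4.91 -0.77  9.49] ang [-0.     0.    -0.026] F [-0.9 -4.2 -8.7] T [ 0.88 -0.31  0.03] 0.15356033787401485 63.64024043083191 9.0167
```

send_rows(
  steps=[
    {"wx":0,"wy":0,"wz":0,"x":0,"y":0,"z":0.7,"grip":0},
    {"wx":0,"wy":0,"wz":0,"x":0,"y":0,"z":0.7,"grip":0},
    {"wx":0,"wy":0,"wz":0,"x":0,"y":0,"z":0,"grip":0},
    {"wx":0,"wy":0,"wz":0,"x":0,"y":0,"z":0,"grip":0},
    {"wx":0,"wy":0,"wz":0,"x":0,"y":0,"z":0,"grip":0},
  ],
)

```text
clock: 9.43
eef_pos: [515.0, -374.6, 127.8]
eef_rot: [0.058, 0.948, -0.229, 0.215]
ft_force: [-8.0, 8.9, 15.5]
grip_width: 0.15
gripper_force: 65.4
```

```bash
python3 f.py
```

```text
iso-frame tool pos vs FW(0,0,34) [ 5.04 -0.76 10.  ] ang [-0.    -0.    -0.026] F [ -3.4  -4.  -18.8] T [ 0.93 -0.9  -0.02] 0.1500960092089122 65.42116284370422 9.4333
```

Bottomed at about 8.6 mm, where force jumped to 19 N. Turning anticlockwise.

send_rows(
  steps=[
    {"wx":0,"wy":0,"wz":-0.04,"x":0,"y":0,"z":0,"grip":0},
    {"wx":0,"wy":0,"wz":-0.06,"x":0,"y":0,"z":0,"grip":0},
    {"wx":0,"wy":0,"wz":-0.06,"x":0,"y":0,"z":0,"grip":0},
    {"wx":0,"wy":0,"wz":-0.06,"x":0,"y":0,"z":0,"grip":0},
    {"wx":0,"wy":0,"wz":-0.03,"x":0,"y":0,"z":0,"grip":0},
  ],
)

```text
clock: 9.85
eef_pos: [515.2, -373.9, 127.8]
eef_rot: [0.084, 0.969, -0.108, 0.206]
ft_force: [-6.1, 12.5, 16.9]
grip_width: 0.151
gripper_force: 65.2
```

```bash
python3 f.py
```

```text
iso-frame tool pos vs FW(0,0,34) [ 4.93 -1.51  9.99] ang [ 0.001 -0.    -0.278] F [ -2.9  -8.1 -20.1] T [ 1.45 -0.82  0.24] 0.15079397120433305 65.21409630775452 9.85
```

send_rows(
  steps=[
    {"wx":0,"wy":0,"wz":-0.11,"x":0,"y":-0.7,"z":0,"grip":0},
    {"wx":0,"wy":0,"wz":-0.11,"x":0,"y":-0.6,"z":0,"grip":0},
    {"wx":0,"wy":0,"wz":-0.11,"x":0,"y":-0.5,"z":0,"grip":0},
    {"wx":0,"wy":0,"wz":-0.11,"x":0,"y":-0.5,"z":0,"grip":0},
    {"wx":0,"wy":0,"wz":-0.06,"x":0,"y":-0.3,"z":0,"grip":0},
  ],
)

```text
clock: 10.27
eef_pos: [515.3, -372.0, 127.4]
eef_rot: [0.133, 0.965, 0.136, 0.179]
ft_force: [-7.9, 10.0, 15.0]
grip_width: 0.152
gripper_force: 65.1
```

```bash
python3 f.py
```

```text
iso-frame tool pos vs FW(0,0,34) [ 3.99 -3.2  10.  ] ang [-0.    0.   -0.78] F [ -4.   -4.9 -18.7] T [ 0.93 -0.75  0.23] 0.15178298796448994 65.14270663261414 10.2667
```

send_rows(
  steps=[
    {"wx":0,"wy":0,"wz":-0.11,"x":0,"y":-0.5,"z":0,"grip":0},
    {"wx":0,"wy":0,"wz":-0.11,"x":0,"y":-0.5,"z":0,"grip":0},
    {"wx":0,"wy":0,"wz":-0.11,"x":0,"y":-0.5,"z":0,"grip":0},
    {"wx":0,"wy":0,"wz":-0.11,"x":0,"y":-0.5,"z":0,"grip":0},
    {"wx":0,"wy":0,"wz":-0.11,"x":0,"y":-0.5,"z":0,"grip":0},
  ],
)

```text
clock: 10.68
eef_pos: [514.4, -370.4, 126.6]
eef_rot: [0.177, 0.892, 0.393, 0.136]
ft_force: [-6.5, 7.3, 15.0]
grip_width: 0.147
gripper_force: 65.0
```

```bash
python3 f.py
```

```text
iso-frame tool pos vs FW(0,0,34) [ 2.3  -4.21  9.97] ang [-1.000e-03  0.000e+00 -1.331e+00] F [ -1.8  -3.3 -17.5] T [ 0.73 -0.66  0.2 ] 0.14701374853196136 65.02271175384521 10.6833
```

send_rows(
  steps=[
    {"wx":0,"wy":0,"wz":-0.07,"x":0,"y":-0.3,"z":0,"grip":0},
    {"wx":0,"wy":0,"wz":-0.06,"x":0,"y":-0.3,"z":0,"grip":0},
    {"wx":0,"wy":0,"wz":-0.04,"x":0,"y":-0.2,"z":0,"grip":0},
    {"wx":0,"wy":0,"wz":-0.02,"x":0,"y":0,"z":0,"grip":0},
    {"wx":0,"wy":0,"wz":0,"x":0,"y":0,"z":0,"grip":0},
  ],
)

```text
clock: 11.1
eef_pos: [514.0, -370.0, 126.4]
eef_rot: [0.189, 0.851, 0.474, 0.119]
ft_force: [-7.4, 7.6, 14.2]
grip_width: 0.15
gripper_force: 65.0
```

```bash
python3 f.py
```

```text
iso-frame tool pos vs FW(0,0,34) [ 1.64 -4.31  9.96] ang [-1.000e-03  0.000e+00 -1.517e+00] F [ -2.9  -3.1 -17.2] T [ 0.76 -0.63  0.04] 0.15047431478410342 65.00013470649719 11.1
```

send_rows(
  steps=[
    {"wx":0,"wy":0,"wz":-0.015,"x":0,"y":0,"z":0,"grip":0},
    {"wx":0,"wy":0,"wz":-0.01,"x":0,"y":0,"z":0,"grip":0},
    {"wx":0,"wy":0,"wz":0,"x":0,"y":0,"z":-0.5,"grip":0},
    {"wx":0,"wy":0,"wz":0,"x":0,"y":0,"z":-0.5,"grip":0},
    {"wx":0,"wy":0,"wz":0,"x":0,"y":0,"z":0,"grip":0},
  ],
)

```text
clock: 11.52
eef_pos: [513.7, -369.9, 126.7]
eef_rot: [0.191, 0.846, 0.484, 0.117]
ft_force: [-2.3, 5.6, 8.5]
grip_width: 0.152
gripper_force: 63.8
```

```bash
python3 f.py
```

```text
iso-frame tool pos vs FW(0,0,34) [ 1.52 -4.33  9.56] ang [-0.002  0.    -1.541] F [-0.6 -3.8 -9.7] T [ 0.76 -0.23  0.1 ] 0.15153784946861826 63.84841203689575 11.5167
```

Now I let it spring out by retracting 9 mm while held, then check.

send_rows(
  steps=[
    {"wx":0,"wy":0,"wz":0,"x":0,"y":0,"z":-2,"grip":0},
    {"wx":0,"wy":0,"wz":0,"x":0,"y":0,"z":-2,"grip":0},
    {"wx":0,"wy":0,"wz":0,"x":0,"y":0,"z":-2,"grip":0},
    {"wx":0,"wy":0,"wz":0,"x":0,"y":0,"z":-1,"grip":0},
    {"wx":0,"wy":0,"wz":0,"x":0,"y":0,"z":0,"grip":0},
  ],
)

```text
clock: 11.93
eef_pos: [511.1, -368.5, 132.6]
eef_rot: [0.191, 0.846, 0.484, 0.117]
ft_force: [-0.6, 4.7, 7.9]
grip_width: 0.151
gripper_force: 63.4
```

```bash
python3 f.py
```

```text
iso-frame tool pos vs FW(0,0,34) [ 1.47 -4.26  2.99] ang [-0.002  0.    -1.541] F [ 1.  -3.8 -8.3] T [ 0.81 -0.03 -0.02] 0.151214720672556 63.38199734687805 11.9333
```

Spring follows us out with -8 N, so it isn't caught under the ring. Open and retreat.

send_rows(
  steps=[
    {"wx":0,"wy":0,"wz":0,"x":0,"y":0,"z":-1,"grip":0},
    {"wx":0,"wy":0,"wz":0,"x":0,"y":0,"z":0,"grip":0.5},
    {"wx":0,"wy":0,"wz":0,"x":0,"y":0,"z":0,"grip":0.5},
    {"wx":0,"wy":0,"wz":0,"x":0,"y":0,"z":0,"grip":0.5},
    {"wx":0,"wy":0,"wz":0,"x":0,"y":0,"z":0,"grip":0.5},
  ],
)

```text
clock: 12.35
eef_pos: [509.5, -367.9, 131.4]
eef_rot: [0.19, 0.846, 0.485, 0.116]
ft_force: [0.1, -0.5, 0.3]
grip_width: 0.498
gripper_force: 0.0
```

send_rows(
  steps=[
    {"wx":0,"wy":0,"wz":0,"x":0,"y":0,"z":-10,"grip":0.5},
    {"wx":0,"wy":0,"wz":0,"x":0,"y":0,"z":-25,"grip":0.5},
    {"wx":0,"wy":0,"wz":0,"x":0,"y":0,"z":-35,"grip":0.5},
    {"wx":0,"wy":0,"wz":0,"x":0,"y":0,"z":-35,"grip":0.5},
    {"wx":0,"wy":0,"wz":0,"x":0,"y":0,"z":-20,"grip":0.5},
  ],
)

```text
clock: 12.77
eef_pos: [462.4, -342.3, 249.3]
eef_rot: [0.192, 0.845, 0.484, 0.117]
ft_force: [1.3, 0.2, 0.2]
grip_width: 0.5
gripper_force: 0.0
```

send_rows(
  steps=[
    {"wx":0,"wy":0,"wz":0,"x":0,"y":0,"z":0,"grip":0.5},
    {"wx":0,"wy":0,"wz":0,"x":0,"y":0,"z":0,"grip":0.3},
    {"wx":0,"wy":0,"wz":0,"x":0,"y":0,"z":0,"grip":0.1},
    {"wx":0,"wy":0,"wz":0,"x":0,"y":0,"z":0,"grip":0},
    {"wx":0,"wy":0,"wz":0,"x":0,"y":0,"z":0,"grip":0},
  ],
)

```text
clock: 13.18
eef_pos: [462.0, -341.3, 242.7]
eef_rot: [0.189, 0.846, 0.485, 0.116]
ft_force: [-0.2, -0.5, 0.3]
grip_width: 0.002
gripper_force: 0.0
```

```bash
python3 - <<'E'
from h import *
w=snapshot("wrist"); save(w,"pics/w5.png",None,1.5)
print(tool()[0],sense()["joint_positions"],sense()["clock"])
def show(n,P): print(n,(proj(w,P,True)*1.5).round(0).tolist())
show("out: pointer left end, right end at h58",np.array([FW(0,34,50),FW(0,-28,58)]))
show("in",np.array([FW(0,34,41.4),FW(0,-28,49.4)]))
E
```

```text
[ 462.15964203 -341.38889805  242.90883878] [-0.74235758 -0.20765243  2.1300241   0.1462524   0.7893449  -0.29242242] 13.2333
out: pointer left end, right end at h58 [[389.0, 234.0], [392.0, 343.0]]
in [[389.0, 232.0], [391.0, 337.0]]
```

View pics/w5.png

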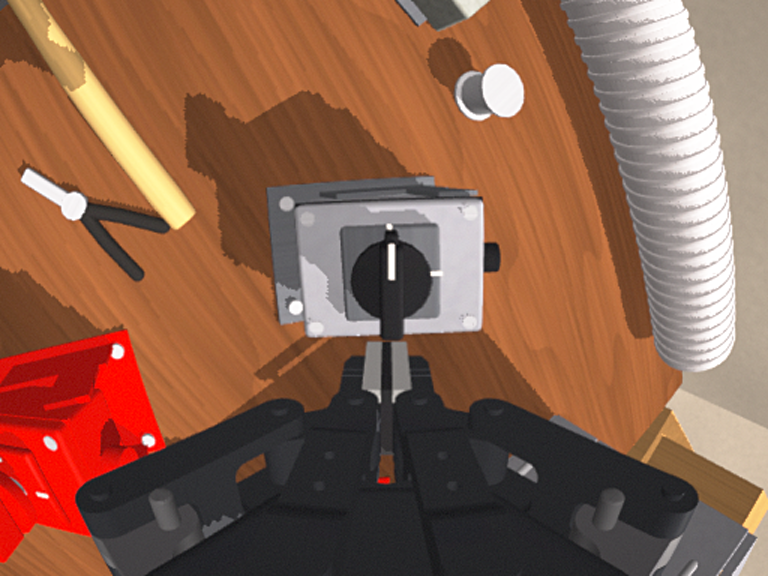

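The isolator's pointer is at the off mark, display px (390,232), bar end at (391,340), so it is out and off. Now plan the move to a hover over the lever pivot.

```bash
python3 - <<'E'
from h import *
from scipy.spatial.transform import Slerp
p,r=tool(); a=-.108
Q=R.from_matrix(np.array([[-np.sin(a),np.cos(a),0],[np.cos(a),np.sin(a),0],[0,0,-1]]).T)
Q=R.from_matrix(np.c_[[.108,.994,0],[.994,-.108,0],[0,0,-1.]])
rv=(r.inv()*Q).as_rotvec(); print(np.linalg.norm(rv),Q.as_matrix().tolist())
t=np.array([606,153,380.]); N=20
a0,a1=np.arctan2(p[1],p[0]),np.arctan2(t[1],t[0]); r0,r1=np.hypot(*p[:2]),np.hypot(*t[:2])
P=[]
for i in range(1,N+1):
    f=i/N; a=a0+(a1-a0)*f; rr=r0+(r1-r0)*f
    P.append((np.array([rr*np.cos(a),rr*np.sin(a),min(p[2]+12*i,t[2])]),r*R.from_rotvec(rv*f)))
rows(P,nd=0)
E
```

```text
0.6121426117959842 [[0.10801620364591125, 0.9941491335558892, 0.0], [0.9941491335558892, -0.10801620364591125, 0.0], [0.0, 0.0, -1.0]]
[{'wx': 0.022, 'wy': 0.004, 'wz': -0.021, 'x': 25.0, 'y': 9.0, 'z': -8.0}, {'wx': 0.022, 'wy': 0.004, 'wz': -0.021, 'x': 26.0, 'y': 9.0, 'z': -10.0}, {'wx': 0.022, 'wy': 0.004, 'wz': -0.02, 'x': 25.0, 'y': 8.0, 'z': -9.0}, {'wx': 0.023, 'wy': 0.004, 'wz': -0.021, 'x': 26.0, 'y': 7.0, 'z': -10.0}, {'wx': 0.022, 'wy': 0.004, 'wz': -0.021, 'x': 26.0, 'y': 6.0, 'z': -11.0}]
[{'wx': 0.022, 'wy': 0.004, 'wz': -0.021, 'x': 26.0, 'y': 6.0, 'z': -11.0}, {'wx': 0.022, 'wy': 0.004, 'wz': -0.02, 'x': 26.0, 'y': 5.0, 'z': -11.0}, {'wx': 0.022, 'wy': 0.004, 'wz': -0.021, 'x': 26.0, 'y': 4.0, 'z': -12.0}, {'wx': 0.022, 'wy': 0.004, 'wz': -0.021, 'x': 26.0, 'y': 3.0, 'z': -12.0}, {'wx': 0.022, 'wy': 0.005, 'wz': -0.021, 'x': 27.0, 'y': 2.0, 'z': -12.0}]
[{'wx': 0.022, 'wy': 0.004, 'wz': -0.02, 'x': 26.0, 'y': 2.0, 'z': -12.0}, {'wx': 0.022, 'wy': 0.004, 'wz': -0.021, 'x': 27.0, 'y': -1.0, 'z': -6.0}, {'wx': 0.023, 'wy': 0.004, 'wz': -0.021, 'x': 26.0, 'y': -2.0, 'z': -1.0}, {'wx': 0.022, 'wy': 0.004, 'wz': -0.021, 'x': 27.0, 'y': -4.0, 'z': -1.0}, {'wx': 0.022, 'wy': 0.004, 'wz': -0.02, 'x': 27.0, 'y': -3.0, 'z': -1.0}]
[{'wx': 0.022, 'wy': 0.004, 'wz': -0.021, 'x': 27.0, 'y': -5.0, 'z': -1.0}, {'wx': 0.022, 'wy': 0.004, 'wz': -0.021, 'x': 27.0, 'y': -5.0, 'z': -1.0}, {'wx': 0.022, 'wy': 0.004, 'wz': -0.021, 'x': 27.0, 'y': -6.0, 'z': -0.0}, {'wx': 0.022, 'wy': 0.004, 'wz': -0.02, 'x': 26.0, 'y': -7.0, 'z': -1.0}, {'wx': 0.023, 'wy': 0.004, 'wz': -0.021, 'x': 27.0, 'y': -7.0, 'z': -0.0}]
```

send_rows(
  steps=[
    {"wx":0.022,"wy":0.004,"wz":-0.021,"x":25,"y":9,"z":-8,"grip":0},
    {"wx":0.022,"wy":0.004,"wz":-0.021,"x":26,"y":9,"z":-10,"grip":0},
    {"wx":0.022,"wy":0.004,"wz":-0.02,"x":25,"y":8,"z":-9,"grip":0},
    {"wx":0.023,"wy":0.004,"wz":-0.021,"x":26,"y":7,"z":-10,"grip":0},
    {"wx":0.022,"wy":0.004,"wz":-0.021,"x":26,"y":6,"z":-11,"grip":0},
  ],
)

```text
clock: 13.65
eef_pos: [537.7, -236.0, 304.1]
eef_rot: [0.143, 0.828, 0.536, 0.087]
ft_force: [-0.3, 0.5, 0.1]
grip_width: -0.001
gripper_force: 0.0
```

send_rows(
  steps=[
    {"wx":0.022,"wy":0.004,"wz":-0.021,"x":26,"y":6,"z":-11,"grip":0},
    {"wx":0.022,"wy":0.004,"wz":-0.02,"x":26,"y":5,"z":-11,"grip":0},
    {"wx":0.022,"wy":0.004,"wz":-0.021,"x":26,"y":4,"z":-12,"grip":0},
    {"wx":0.022,"wy":0.004,"wz":-0.021,"x":26,"y":3,"z":-12,"grip":0},
    {"wx":0.022,"wy":0.005,"wz":-0.021,"x":27,"y":2,"z":-12,"grip":0},
  ],
)

```text
clock: 14.07
eef_pos: [588.9, -114.4, 363.9]
eef_rot: [0.096, 0.804, 0.584, 0.058]
ft_force: [1.0, -1.3, 0.3]
grip_width: 0.004
gripper_force: 0.0
```

send_rows(
  steps=[
    {"wx":0.022,"wy":0.004,"wz":-0.02,"x":26,"y":2,"z":-12,"grip":0},
    {"wx":0.022,"wy":0.004,"wz":-0.021,"x":27,"y":-1,"z":-6,"grip":0},
    {"wx":0.023,"wy":0.004,"wz":-0.021,"x":26,"y":-2,"z":-1,"grip":0},
    {"wx":0.022,"wy":0.004,"wz":-0.021,"x":27,"y":-4,"z":-1,"grip":0},
    {"wx":0.022,"wy":0.004,"wz":-0.02,"x":27,"y":-3,"z":-1,"grip":0},
  ],
)

```text
clock: 14.48
eef_pos: [613.1, 17.3, 380.3]
eef_rot: [0.048, 0.776, 0.628, 0.029]
ft_force: [0.5, -0.2, -0.6]
grip_width: 0.001
gripper_force: 0.0
```

send_rows(
  steps=[
    {"wx":0.022,"wy":0.004,"wz":-0.021,"x":27,"y":-5,"z":-1,"grip":0},
    {"wx":0.022,"wy":0.004,"wz":-0.021,"x":27,"y":-5,"z":-1,"grip":0},
    {"wx":0.022,"wy":0.004,"wz":-0.021,"x":27,"y":-6,"z":0,"grip":0},
    {"wx":0.022,"wy":0.004,"wz":-0.02,"x":26,"y":-7,"z":-1,"grip":0},
    {"wx":0.023,"wy":0.004,"wz":-0.021,"x":27,"y":-7,"z":0,"grip":0},
  ],
)

```text
clock: 14.9
eef_pos: [605.9, 154.2, 379.6]
eef_rot: [0.001, 0.744, 0.668, -0.001]
ft_force: [-0.0, -0.2, -1.0]
grip_width: -0.001
gripper_force: 0.0
```

send_rows(
  steps=[
    {"wx":0,"wy":0,"wz":0,"x":0,"y":0,"z":0,"grip":0},
    {"wx":0,"wy":0,"wz":0,"x":0,"y":0,"z":0,"grip":0},
    {"wx":0,"wy":0,"wz":0,"x":0,"y":0,"z":0,"grip":0},
    {"wx":0,"wy":0,"wz":0,"x":0,"y":0,"z":0,"grip":0},
    {"wx":0,"wy":0,"wz":0,"x":0,"y":0,"z":0,"grip":0},
  ],
)

```text
clock: 15.32
eef_pos: [606.0, 151.8, 381.0]
eef_rot: [0.002, 0.745, 0.667, -0.0]
ft_force: [-0.2, 0.6, 0.4]
grip_width: 0.002
gripper_force: 0.0
```

```bash
python3 - <<'E'
from h import *
w=snapshot("wrist"); save(w,"pics/w6.png",None,1.5); np.save("w6.npy",{k:w[k] for k in w if k!="img"},allow_pickle=True)
p,r=tool();print(p,r.as_matrix().round(3).tolist())
print("pred ball/pivot",(proj(w,np.array([[612,206,276],[606,153,230.]]),True)*1.5).round().tolist())
E
```

```text
[605.98824584 151.81124885 381.10840515] [[0.11, 0.994, 0.002], [0.994, -0.11, -0.002], [-0.002, 0.002, -1.0]]
pred ball/pivot [[387.0, 189.0], [386.0, 264.0]]
```

View pics/w6.png

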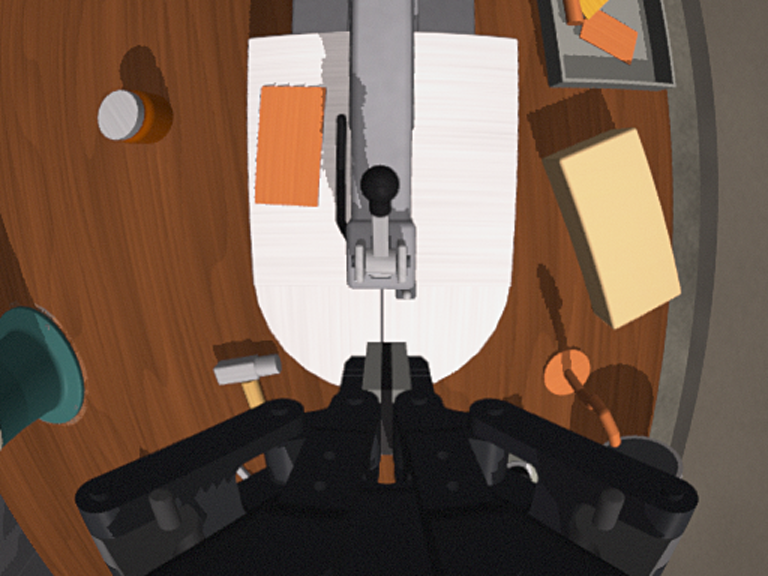

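Ball at display px (379,183) and pivot at (380,262), both within 4 mm of prediction. The lever points back with the knob in line with the tool. Moving behind the ball, descending, then pushing forward along the arc.

send_rows(
  steps=[
    {"wx":0,"wy":0,"wz":0,"x":30,"y":-2,"z":0,"grip":0},
    {"wx":0,"wy":0,"wz":0,"x":35,"y":-2,"z":0,"grip":0},
    {"wx":0,"wy":0,"wz":0,"x":30,"y":0,"z":0,"grip":0},
    {"wx":0,"wy":0,"wz":0,"x":10,"y":0,"z":20,"grip":0},
    {"wx":0,"wy":0,"wz":0,"x":0,"y":0,"z":25,"grip":0},
  ],
)

```text
clock: 15.78
eef_pos: [614.9, 260.3, 338.7]
eef_rot: [0.002, 0.744, 0.668, 0.003]
ft_force: [0.1, -0.5, 0.4]
grip_width: 0.0
gripper_force: 0.0
```

send_rows(
  steps=[
    {"wx":0,"wy":0,"wz":0,"x":0,"y":0,"z":30,"grip":0},
    {"wx":0,"wy":0,"wz":0,"x":0,"y":0,"z":25,"grip":0},
    {"wx":0,"wy":0,"wz":0,"x":0,"y":0,"z":12,"grip":0},
    {"wx":0,"wy":0,"wz":0,"x":0,"y":0,"z":0,"grip":0},
    {"wx":0,"wy":0,"wz":0,"x":0,"y":0,"z":0,"grip":0},
  ],
)

```text
clock: 16.2
eef_pos: [613.6, 256.8, 269.0]
eef_rot: [0.001, 0.745, 0.667, -0.0]
ft_force: [-0.7, 0.3, 0.2]
grip_width: -0.0
gripper_force: 0.0
```

send_rows(
  steps=[
    {"wx":0,"wy":0,"wz":0,"x":-10,"y":0,"z":0,"grip":0},
    {"wx":0,"wy":0,"wz":0,"x":-10,"y":0,"z":0,"grip":0},
    {"wx":0,"wy":0,"wz":0,"x":-10,"y":0,"z":-5,"grip":0},
    {"wx":0,"wy":0,"wz":0,"x":-10,"y":0,"z":-7,"grip":0},
    {"wx":0,"wy":0,"wz":0,"x":-10,"y":0,"z":-5,"grip":0},
  ],
)

```text
clock: 16.62
eef_pos: [609.4, 211.2, 291.3]
eef_rot: [-0.0, 0.744, 0.668, 0.006]
ft_force: [-3.0, 13.2, 10.9]
grip_width: 0.004
gripper_force: 7.6
```

send_rows(
  steps=[
    {"wx":0,"wy":0,"wz":0,"x":-10,"y":0,"z":2,"grip":0},
    {"wx":0,"wy":0,"wz":0,"x":-10,"y":0,"z":0,"grip":0},
    {"wx":0,"wy":0,"wz":0,"x":-10,"y":0,"z":0,"grip":0},
    {"wx":0,"wy":0,"wz":0,"x":-10,"y":0,"z":0,"grip":0},
    {"wx":0,"wy":0,"wz":0,"x":-10,"y":0,"z":0,"grip":0},
  ],
)

```text
clock: 17.03
eef_pos: [603.3, 157.1, 286.8]
eef_rot: [0.003, 0.744, 0.668, 0.002]
ft_force: [1.1, 0.5, 1.1]
grip_width: 0.002
gripper_force: 0.5
```

send_rows(
  steps=[
    {"wx":0,"wy":0,"wz":0,"x":5,"y":0,"z":-20,"grip":0},
    {"wx":0,"wy":0,"wz":0,"x":5,"y":0,"z":-30,"grip":0},
    {"wx":0,"wy":0,"wz":0,"x":0,"y":0,"z":-30,"grip":0},
    {"wx":0,"wy":0,"wz":0,"x":-15,"y":0,"z":-25,"grip":0},
    {"wx":0,"wy":0,"wz":0,"x":-35,"y":0,"z":0,"grip":0},
  ],
)

```text
clock: 17.45
eef_pos: [600.0, 119.6, 395.5]
eef_rot: [0.004, 0.743, 0.669, 0.004]
ft_force: [0.7, -1.0, 1.5]
grip_width: -0.001
gripper_force: 0.0
```

send_rows(
  steps=[
    {"wx":0,"wy":0,"wz":0,"x":-38,"y":0,"z":0,"grip":0},
    {"wx":0,"wy":0,"wz":0,"x":-38,"y":0,"z":0,"grip":0},
    {"wx":0,"wy":0,"wz":0,"x":0,"y":0,"z":0,"grip":0},
    {"wx":0,"wy":0,"wz":0,"x":0,"y":0,"z":0,"grip":0},
    {"wx":0,"wy":0,"wz":0,"x":0,"y":0,"z":0,"grip":0},
  ],
)

```text
clock: 17.87
eef_pos: [589.5, 41.8, 388.8]
eef_rot: [0.001, 0.745, 0.667, -0.0]
ft_force: [-0.1, -0.6, -0.1]
grip_width: 0.003
gripper_force: 0.0
```

```bash
python3 - <<'E'
from h import *
w=snapshot("wrist"); t=snapshot("top"); p,r=tool();print(p,sense()["ft_force"])
piv=np.array([602.5,156,230]); y=np.array([.11,.994,0])
print("pred front ball",(proj(w,piv-53.6*y+[0,0,45],True)*1.5).round(),"back",(proj(w,piv+53.6*y+[0,0,45],True)*1.5).round())
a=cv2.cvtColor(w["img"],cv2.COLOR_RGB2BGR); b=cv2.cvtColor(t["img"],cv2.COLOR_RGB2BGR)[90:300,40:420]
a=a[:300]; b=cv2.resize(b,(512,283)); cv2.imwrite("pics/fin.png",np.vstack([a,b]))
E
```

```text
[589.71566533  43.22332771 388.85290915] [-0.27704143 -0.92597633  0.35945518]
pred front ball [[387. 176.]] back [[387.  -4.]]
```

View pics/fin.png

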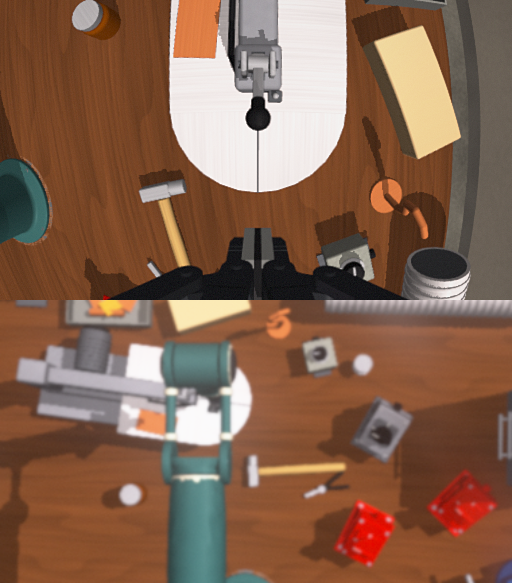

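The lever's ball now lies forward at px (258,118), where I predicted the front stop. The isolator bar is turned, and the loose things are where they were. Handing in.

```bash
python3 -c "
from workcell import *
print(close_job())"
```

```text
the job is handed in; nothing more can be done
None
```

The isolator is turned off and locked out, and the tension lever is at its front stop so the blade is slack. The final pictures show the loose things where they were, and the job is handed in, though the hand-in returned no verdict.

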